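Mask four machine parts for priming

ROBOT

A 7-joint arm with a two-finger parallel gripper is mounted at the origin on a cart in front of the work surface, level with it; the furniture and walls round the work are solid. World frame = base frame: x ahead of the robot, y to its left, z up, the work surface at z = 0. Lengths are in m, angles in rad, forces in N, time in s.
With the tool pointing down it reaches from about 0.425 to 0.825 m from the base axis. Payload 3.6 kg.
Tool frame: the origin (TCP) lies on the centre line of the jaws, within the pads' length; the fingertips stand 17 mm ahead of it and the grasp point (between the pads) lies 2 mm behind it; z points along the fingers, y is the line along which they close (so a half turn about z gives the same grasp; the last joint's range is limited). The gripper opens to 93 mm and grips with 3 to 60 N. Pads are 15 mm wide; open, the fingers measure 128 mm over their backs; the gripper's body (75 mm by 188 mm) begins 65 mm behind the grasp point.
Start: joints at [-1.333, 0.615, -0.013, 1.423, 0.008, 1.103, -0.04], TCP at [0.17, 0.627, 0.236] pointing down, gripper open.
Joint ranges: [-3.12, 3.12], [-0.3, 2.06], [-1.34, 1.32], [0.26, 2.42], [-1.36, 4.5], [0.01, 1.98], [-2.84, 2.84]. Speed limits (rad/s): [2.79, 2.79, 3.14, 3.14, 3.14, 3.14, 3.14].

INTERFACE

Orientations are given as a unit quaternion [w, x, y, z].
In Python, from workcell import robot gives the robot as it stands. The module is installed in compiled form; this text tells all that it offers.
- The arm moves only by the shell command python3 -m crank 'ROWS' [FORCE]. ROWS is JSON, a list of rows, each a list of 7 numbers: the shift along the tool's x, y, z in cm, then the turn, a rotation vector about the tool's x, y, z in units of 6 degrees (1.0 is 6 degrees), then the finger opening in cm, from 0 to 9.3. In form: [[dx, dy, dz, wx, wy, wz, grip], ...]. A call has 1 to 5 rows; each row shifts and turns the commanded pose from where the row before left it, along the tool's axes as they then stand; what a row does not reach is not made up. A row lasts 1/12 s, in which the tool goes at most 41.7 mm and 7.16 degrees, less where a joint would pass 70% of its speed; a pose out of reach is approached as far as the arm can. A call with a gripper value outside its range is refused whole. The fingers move at their own pace and stop on an object; FORCE is the grip in N (left out, the last holds). Time passes only in rows, so rows that do not move let the fingers close. It gives the time, the measured TCP pose, the force, the opening and the grip force at its end, in the units of the state.
- robot.get_obs(): the state, without advancing time (a new reading comes with each control period).
- robot.capture(name): name is "side" or "top"; returns a dict with "frame" (400x640x3 uint8, red, green, blue), "z_map" (400x640 float32, m along the optical axis (not along the pixel's ray), 0 where there is no reading), "camera_matrix" (3x3 intrinsics, pixels), "R" (3x3) and "t" (3): a world point X has camera coordinates R X + t. Camera axes: x right, y down, z forward; pixel columns grow to the right and rows downward; lengths in m; the calibration is good to about 2 mm. A picture is of the moment at which its call begins.
- robot.finish_job(): hands the job in; it is judged then, once.
Trained networks look in the newest picture that a camera, given by its name, has taken for a name from the list of things; names that differ only in an ending like _2 or _b are one class to them, and where a whole thing is asked for, a point or a joint stands for the part that bears it (a point fixed in the world has none). Each returns a list of dicts, best first, with "confidence" (0 to 1); they miss things now and then, are a little off and sometimes report something else, mostly with a low value. They report only what shows in the picture. A call takes as long as a camera call. They do not tell look-alikes from the thing itself.
- robot.search_frame(camera, target): "point" ([x, y, z] in m, in world coordinates, good to about 4 mm: the middle of the surface that is visible of it).
- robot.place_of(camera, target): "point" ([x, y, z] in m, in world coordinates, good to about 4 mm: a listed point, or the origin of a listed thing).
The state is a dict: "time_s": time; "q": joint angles; "qvel": joint speeds; "tau": joint torques, N m; "eef_pos": TCP position; "eef_rot": TCP orientation; "ft_force": force on the tool from outside, world axes, zero at the start; "ft_torque": the same for the moment, N m; "grip_width": opening from 0.0 (shut) to 1.0 (fully open); "finger_force": force on a finger pad.
Only numpy, scipy, OpenCV 4.12 (cv2) and the standard library are available. Lean on these libraries where they do the work, as an engineer would, in place of code of your own. Each camera call takes 0.05 s, during which the arm holds its last target. There are 200 camera calls.

TASK

The four steel parts standing on the cardboard are about to be sprayed with primer. Pick the red silicone maskings off the green mat and fit each one, fully down, where it fits: the small cap over the thread of the machine foot, the medium cap over the spout of the oil cup, the large cap over the upper end of the tall adapter, and the flanged plug into the bore of the bearing housing. Leave the parts standing where they are, and do not disturb the black rubber bung or the loose bolt between the mats.

Things in the scene. Friction and masses are not known exactly. Their poses are not given: they have to be found in the camera images.
- cap_small: Small red silicone cap, for the thread of the machine foot. Round, stiff, mouth down, flat closed top (3 mm), 25 g. Outside 27 mm across, 33 mm in the lowest 7 mm, 33 mm high; inside 22 mm across, 30 mm deep. Seated: its origin is 60 mm above that part's origin. Origin: centre of its lower rim, z up.
- cap_medium: Medium red silicone cap, for the spout of the oil cup. Round, stiff, mouth down, flat closed top (3 mm), 30 g. Outside 37 mm across, 43 mm in the lowest 7 mm, 24 mm high; inside 32 mm across, 21 mm deep. Seated: its origin is 64 mm above that part's origin. Origin: centre of its lower rim, z up.
- cap_large: Large red silicone cap, for the upper end of the tall adapter. Round, stiff, mouth down, flat closed top (3 mm), 45 g. Outside 49 mm across, 55 mm in the lowest 7 mm, 31 mm high; inside 44 mm across, 28 mm deep. Seated: its origin is 92 mm above that part's origin. Origin: centre of its lower rim, z up.
- plug: Red plug for the bore of the bearing housing, 60 g, stands on its narrow end. From below: tapered shank 20 mm long (24 to 36 mm across), round flange 64 mm across at 20 to 27 mm, round pull knob 20 mm across from 27 mm up to its top at 45 mm. Grip knob or flange. Seated: flange on the housing's rim, origin 51 mm above the housing's. Origin: centre of its foot, z up.
- machine_foot: Machine levelling foot: round dark steel base 56 mm across, 26 mm high, hexagon lock nut to 38 mm, then an upright M16 threaded stud (16 mm across) whose end is 90 mm above the origin. 0.45 kg. Loose, upright on the 3 mm brown cardboard. Origin: centre of its underside, z up its axis.
- oil_cup: Round grey metal oil cup 64 mm across with a narrow spout on top: shoulders at 62 mm, spout 26 mm across, its end 85 mm above the origin. 0.42 kg. Loose, upright on the 3 mm brown cardboard. Origin: centre of its underside, z up its axis.
- tall_adapter: Tall grey steel adapter: lower barrel 47 mm across up to 43 mm, waist 25 mm across, upper barrel 38 mm across from 72 mm to its end 120 mm above the origin. 0.55 kg. Loose, upright on the 3 mm brown cardboard. Origin: centre of its underside, z up its axis.
- housing: Grey steel bearing housing: round flange 66 mm across and 10 mm thick, on it an upright barrel 57 mm across, its rim 71 mm above the origin, with an open bore 44 mm across and 57 mm deep. 0.45 kg. Loose, upright on the 3 mm brown cardboard. Origin: centre of its underside, z up its axis.
- bung: Black tapered rubber bung, 46 mm across at the foot, 38 mm at the top, 34 mm high, among the red caps on the green mat (3 mm thick); to be left alone. Origin: centre of its underside.
- bolt: Loose steel M16 hexagon bolt standing on its head on the bare bench between the two mats, thread (16 mm across) up, head 28 mm across and 10 mm high, 80 mm high in all, 0.13 kg; to be left alone. Origin: centre of its underside.
There are look-alikes about, which are no part of the job. Leave any pink or purple look-alike of the cap_large alone.

How it is judged:
At the end, for the whole second after the job is handed in: Each red cap or plug is on its own part: within 8 mm of its axis, at its seated height (+4/-5 mm), tilt under 0.12 rad, at rest. All parts upright (0.1 rad) within 40 mm of their start; bung and loose bolt within 30 mm of theirs, bolt upright (horizontal distance between cap_small and machine_foot below 0.008 m and z of cap_small in the frame of machine_foot between 0.055 and 0.064 m and angle between each of cap_small, cap_medium, cap_large, plug's own z axis and vertical below 0.12 rad and angle between each of machine_foot, oil_cup, tall_adapter, housing, bolt's own z axis and vertical below 0.1 rad and distance of each of machine_foot, oil_cup, tall_adapter, housing from where it was at the start of the episode below 0.04 m and linear speed of each of cap_small, machine_foot, cap_medium, oil_cup, cap_large, tall_adapter, plug, housing below 0.02 m/s and horizontal distance between cap_medium and oil_cup below 0.008 m and z of cap_medium in the frame of oil_cup between 0.059 and 0.068 m and horizontal distance between cap_large and tall_adapter below 0.008 m and z of cap_large in the frame of tall_adapter between 0.087 and 0.096 m and horizontal distance between plug and housing below 0.008 m and z of plug in the frame of housing between 0.046 and 0.055 m and distance of each of bung, bolt from where it was at the start of the episode below 0.03 m); the robot touches nothing.
It fails at once if one of the four steel parts is knocked over (angle between any of oil_cup, tall_adapter, housing, machine_foot's own z axis and vertical above 0.5 rad).
It fails at once if one of the four steel parts is shoved more than 60 mm from where it stood (distance of any of oil_cup, tall_adapter, housing, machine_foot from where it was at the start of the episode above 0.06 m).
It fails at once if the black bung is moved by more than 30 mm (distance of bung from where it was at the start of the episode above 0.03 m).
It fails at once if the loose bolt is knocked over or moved by more than 30 mm (distance of bolt from where it was at the start of the episode above 0.03 m or angle between bolt's own z axis and vertical above 0.5 rad).
It also fails if it takes over 131 s, if anything falls off the work surface, if the arm or the gripper's body presses on something with over 40 N, if the wrist force passes 120 N, or if a joint passes its speed limit or range.

## Working session

There is one attempt and no reset: what is moved stays moved. The work goes in short steps, Python scripts to look and compute and a shell command to move; the robot and the scene stay as the last step left them, time stands still between calls to the robot, and variables do not carry over. Pictures are saved under pics/ and viewed, at most 14 in all, crops included, and the job is handed in when it is done.

```bash
mkdir -p pics; cat > h.py <<'E'
import numpy as np, cv2
from workcell import robot
from scipy.spatial.transform import Rotation as Ro
def cap(n,save=None):
    c=robot.capture(n)
    if save: cv2.imwrite('pics/'+save,c['frame'][:,:,::-1])
    return c
def cloud(c):
    z=c['z_map'];K=c['camera_matrix'];v,u=np.mgrid[:z.shape[0],:z.shape[1]]
    P=np.stack([(u-K[0,2])/K[0,0]*z,(v-K[1,2])/K[1,1]*z,z],-1)
    W=(P-c['t'])@c['R']; W[z<=0]=np.nan
    return W
def px(c,X):
    p=c['camera_matrix']@(c['R']@np.array(X)+c['t']); return (p[:2]/p[2]).round().astype(int)
E
python3 - <<'E'
from h import *
o=robot.get_obs();print({k:np.round(v,3) for k,v in o.items()})
for n in('top','side'):
    c=cap(n,n+'1.png');print(n,c['R'].round(3).tolist(),c['t'].round(3),(-c['R'].T@c['t']).round(3))
    for t in 'cap_small cap_medium cap_large plug machine_foot oil_cup tall_adapter housing bung bolt'.split():
        print(t,[(np.round(d['point'],3).tolist(),round(d['confidence'],2),px(c,d['point']).tolist()) for d in robot.place_of(n,t)])
E
```

```text
{'time_s': np.float64(0.0), 'q': array([-1.333,  0.616, -0.013,  1.425,  0.008,  1.103, -0.04 ]), 'qvel': array([ 0.   , -0.002,  0.002, -0.001, -0.001, -0.001, -0.001]), 'tau': array([-1.0000e-03, -4.5894e+01,  2.0900e-01, -1.6575e+01, -6.1000e-02,
        2.0000e-02,  0.0000e+00]), 'eef_pos': array([0.17 , 0.627, 0.234]), 'eef_rot': array([-0.   ,  0.132,  0.991, -0.001]), 'ft_force': array([ 0.414, -0.705,  0.084]), 'ft_torque': array([ 0.018, -0.005,  0.022]), 'finger_force': np.float64(0.0), 'grip_width': np.float64(1.001)}
top [[-0.002, -1.0, -0.014], [-0.98, 0.005, -0.198], [0.198, 0.013, -0.98]] [0.132 0.56  1.333] [0.285 0.111 1.419]
cap_small [([0.523, 0.076, 0.003], 0.45, [344, 213])]
cap_medium [([0.526, 0.302, 0.006], 0.55, [269, 212])]
cap_large [([0.537, 0.427, -0.003], 0.82, [228, 209]), ([0.51, 0.561, 0.004], 0.77, [183, 218]), ([0.605, 0.266, 0.003], 0.53, [281, 187])]
plug [([0.613, 0.128, 0.003], 0.64, [326, 184])]
machine_foot [([0.619, -0.272, -0.001], 0.69, [458, 182]), ([0.622, -0.144, 0.004], 0.46, [416, 180])]
oil_cup [([0.521, -0.291, 0.002], 0.69, [466, 21
[... 383 characters left out ...]
08  0.16   1.177] [ 0.192 -1.112  0.63 ]
cap_small [([0.625, -0.003, -0.002], 0.5, [346, 227]), ([0.52, 0.075, 0.006], 0.49, [305, 218])]
cap_medium [([0.526, 0.3, 0.002], 0.48, [290, 190])]
cap_large [([0.609, 0.27, 0.005], 0.74, [315, 191]), ([0.54, 0.419, -0.002], 0.45, [286, 179]), ([0.511, 0.564, -0.004], 0.43, [271, 167])]
plug [([0.608, 0.128, 0.002], 0.43, [327, 208])]
machine_foot [([0.616, -0.275, 0.002], 0.66, [381, 277])]
oil_cup [([0.523, -0.297, 0.002], 0.58, [348, 288])]
tall_adapter [([0.528, -0.118, 0.006], 0.73, [327, 249])]
housing [([0.622, -0.142, 0.006], 0.76, [363, 248])]
bung [([0.515, 0.193, 0.006], 0.5, [294, 202])]
bolt [([0.627, -0.007, -0.003], 0.53, [347, 228])]
```

```bash
python3 - <<'E'
import cv2
a=cv2.imread('pics/top1.png')[140:260,150:490];cv2.imwrite('pics/t1c.png',cv2.resize(a,(800,282),interpolation=cv2.INTER_CUBIC))
a=cv2.imread('pics/side1.png')[130:310,230:430];cv2.imwrite('pics/s1c.png',cv2.resize(a,(660,594),interpolation=cv2.INTER_CUBIC))
E
```

```text
(no output)
```

View pics/t1c.png

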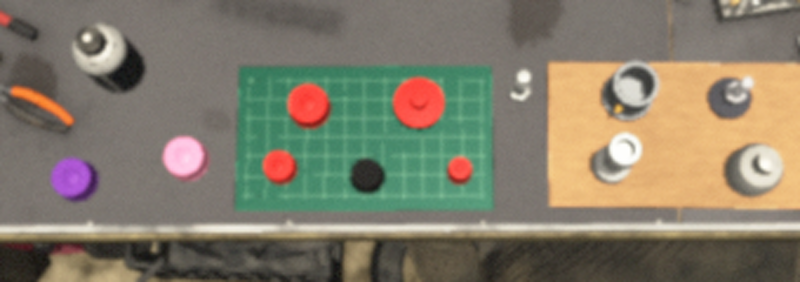

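View pics/s1c.png

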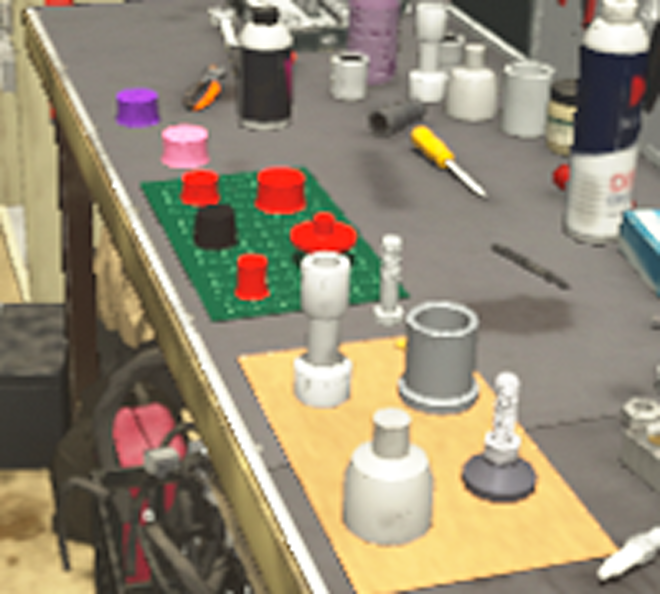

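The top view shows the large-cap candidates: red (281,187) on the mat, pink (228,209) and purple (183,218) off it. I choose the red one. Other items: small cap (344,213), medium cap (269,212), plug (326,184) and black bung (306,215). The crop confirms the choice. Next I'll take precise measurements.

```bash
cat >> h.py <<'E'
def circ(p,r):
    from scipy.optimize import least_squares
    h=cv2.convexHull(p[:,:2].astype(np.float32)*1000)[:,0]/1000
    f=least_squares(lambda s:np.hypot(*(h-s[:2]).T)-s[2],[*h.mean(0),r],loss='soft_l1',f_scale=.001)
    return f.x
def meas(names,T,n=2):
    for cam in('top','side'):
        Ws=[];
        for _ in range(n): c=robot.capture(cam);Ws.append(cloud(c))
        W=np.nanmedian(Ws,0);f=c['frame'].astype(int);red=(f[...,0]>120)&(f[...,1]<100)&(f[...,2]<100)
        for k in names:
            x,y,zt,r,isred=T[k]
            m=(np.hypot(W[...,0]-x,W[...,1]-y)<r+.015)&(abs(W[...,2]-zt)<.008)
            if isred:m&=red
            p=W[m]
            if len(p)<5: print(cam,k,'few',len(p));continue
            zz=np.median(p[:,2]); s=circ(p,r)
            print(cam,k,len(p),'z %.4f'%zz,'mean',p[:,:2].mean(0).round(4),'mid',((p[:,:2].min(0)+p[:,:2].max(0))/2).round(4),'circ',s.round(4),'r',r)
T={'cap_small':(.522,.076,.036,.0135,1),'cap_medium':(.526,.301,.027,.0185,1),'cap_large':(.606,.268,.034,.0245,1),
'plug_fl':(.611,.128,.030,.032,1),'plug_kn':(.611,.128,.048,.010,1),'machine_foot':(.618,-.273,.093,.008,0),'oil_cup':(.522,-.294,.088,.013,0),
'tall_adapter':(.527,-.118,.123,.019,0),'housing':(.622,-.144,.074,.0285,0),'bung':(.516,.192,.037,.019,0),'bolt':(.626,-.007,.08,.008,0)}
E
python3 -W ignore -c "
from h import *
meas(T,T,3)"
```

```text
top cap_small 62 z 0.0361 mean [0.5213 0.0738] mid [0.5211 0.0735] circ [0.5215 0.0736 0.0121] r 0.0135
top cap_medium 119 z 0.0275 mean [0.5281 0.3012] mid [0.5286 0.3003] circ [0.5282 0.3019 0.0178] r 0.0185
top cap_large 206 z 0.0346 mean [0.6059 0.2652] mid [0.6065 0.265 ] circ [0.6063 0.2655 0.0235] r 0.0245
top plug_fl 301 z 0.0303 mean [0.607  0.1252] mid [0.6088 0.1262] circ [0.6079 0.1253 0.0307] r 0.032
top plug_kn 38 z 0.0483 mean [0.6081 0.1249] mid [0.6086 0.126 ] circ [0.6085 0.1253 0.0093] r 0.01
top machine_foot 27 z 0.0930 mean [ 0.6157 -0.2727] mid [ 0.616  -0.2729] circ [ 0.6159 -0.2729  0.0071] r 0.008
top oil_cup 69 z 0.0882 mean [ 0.5202 -0.294 ] mid [ 0.5203 -0.2944] circ [ 0.5206 -0.2945  0.0121] r 0.013
top tall_adapter 102 z 0.1223 mean [ 0.5292 -0.117 ] mid [ 0.5292 -0.117 ] circ [ 0.5295 -0.1174  0.0186] r 0.019
top housing 144 z 0.0731 mean [ 0.62   -0.1426] mid [ 0.6213 -0.1422] circ [ 0.6205 -0.1425  0.028 ] r 0.0285
top bung 138 z 0.0373 mean [0.5161 0.1909] mid [0.5168 0.191 ] circ [0.5167 0.1912 0.0187] r 0.019
top bolt 27 z 0.0803 mean [ 0.6281 -0.0
[... 539 characters left out ...]
059 0.1238] circ [0.6054 0.1237 0.0099] r 0.01
side machine_foot 33 z 0.0920 mean [ 0.6143 -0.2758] mid [ 0.615  -0.2727] circ [ 0.6155 -0.273   0.0075] r 0.008
side oil_cup 88 z 0.0883 mean [ 0.5177 -0.2989] mid [ 0.5184 -0.2965] circ [ 0.5187 -0.2958  0.0126] r 0.013
side tall_adapter 104 z 0.1214 mean [ 0.5268 -0.121 ] mid [ 0.5276 -0.1203] circ [ 0.5277 -0.1193  0.0185] r 0.019
side housing 158 z 0.0723 mean [ 0.6185 -0.1454] mid [ 0.6185 -0.1447] circ [ 0.6189 -0.1445  0.0278] r 0.0285
side bung 70 z 0.0365 mean [0.5138 0.186 ] mid [0.5144 0.1905] circ [0.5145 0.1895 0.0189] r 0.019
side bolt 24 z 0.0785 mean [ 0.6256 -0.007 ] mid [ 0.6275 -0.0053] circ [ 0.6273 -0.0039  0.0086] r 0.008
```

```bash
python3 -m crank '[[0,0,0,0,0,-0.84,9.3],[0,0,0,0,0,-0.84,9.3],[0,0,0,0,0,-0.85,9.3]]' 15
python3 -m crank '[[-2.9,-2.7,0,0,0,0,9.3],[-2.9,-2.7,0,0,0,0,9.3],[-2.9,-2.7,0,0,0,0,9.3],[-2.9,-2.7,0,0,0,0,9.3],[-2.9,-2.7,0,0,0,0,9.3]]'
python3 -m crank '[[-2.9,-2.7,0,0,0,0,9.3],[-2.9,-2.7,0,0,0,0,9.3],[-2.9,-2.7,0,0,0,0,9.3],[-2.9,-2.7,0,0,0,0,9.3],[-2.9,-2.7,0,0,0,0,9.3]]'
python3 -m crank '[[-2.9,-2.7,0,0,0,0,6],[-2.9,-2.7,0,0,0,0,6],[0,0,0,0,0,0,6]]'
```

```text
time_s: 1.65
eef_pos: [0.17, 0.6273, 0.2357]
eef_rot: [0.0, -0.002, 1.0, -0.0]
ft_force: [-0.4, -0.0, -0.3]
grip_width: 1.005
finger_force: 0.0
time_s: 2.07
eef_pos: [0.3163, 0.491, 0.2358]
eef_rot: [0.0, -0.0, 1.0, 0.0]
ft_force: [0.8, 0.3, -0.4]
grip_width: 1.001
finger_force: 0.0
time_s: 2.48
eef_pos: [0.4614, 0.3559, 0.236]
eef_rot: [0.0, -0.0, 1.0, 0.0]
ft_force: [-0.4, 0.3, -0.1]
grip_width: 1.001
finger_force: 0.0
time_s: 2.73
eef_pos: [0.5261, 0.2931, 0.2356]
eef_rot: [0.003, 0.008, 1.0, -0.003]
ft_force: [0.7, -1.6, -0.1]
grip_width: 0.833
finger_force: 0.0
```

```bash
python3 -m crank '[[-0.9,-0.2,0,0,0,0,6],[0,0,0,0,0,0,6],[0,0,0,0,0,0,6]]'
python3 -m crank '[[0,0,4,0,0,0,6],[0,0,4,0,0,0,6],[0,0,4,0,0,0,6],[0,0,3,0,0,0,6],[0,0,2,0,0,0,6]]'
python3 -m crank '[[0,0,2,0,0,0,6],[0,0,1,0,0,0,6],[0,0,0,0,0,0,6],[0,0,0,0,0,0,6]]'
```

```text
time_s: 2.98
eef_pos: [0.5265, 0.3027, 0.2355]
eef_rot: [-0.0, -0.001, 1.0, 0.0]
ft_force: [-0.4, 0.2, -0.6]
grip_width: 0.657
finger_force: 0.0
time_s: 3.4
eef_pos: [0.5237, 0.3026, 0.0623]
eef_rot: [-0.003, -0.002, 1.0, -0.001]
ft_force: [-0.5, -0.8, 0.1]
grip_width: 0.646
finger_force: 0.0
time_s: 3.73
eef_pos: [0.5266, 0.3027, 0.0359]
eef_rot: [-0.0, -0.001, 1.0, 0.0]
ft_force: [0.4, -0.5, 0.2]
grip_width: 0.649
finger_force: 0.0
```

```bash
python3 -m crank '[[0,-0.15,0.6,0,0,0,6],[0,0,0,0,0,0,6],[0,0,0,0,0,0,3],[0,0,0,0,0,0,3],[0,0,0,0,0,0,3]]' 15
python3 -m crank '[[0,0,0,0,0,0,3],[0,0,0,0,0,0,3],[0,0,0,0,0,0,3],[0,0,0,0,0,0,3]]'
python3 -m crank '[[0,0,-2,0,0,0,3],[0,0,-3,0,0,0,3],[0,0,-4,0,0,0,3],[0,0,-4,0,0,0,3],[0,0,-4,0,0,0,3]]'
python3 -m crank '[[0,0,-3,0,0,0,3],[0,0,0,0,0,0,3],[0,0,0,0,0,0,3]]'
```

```text
time_s: 4.15
eef_pos: [0.5275, 0.3, 0.0303]
eef_rot: [0.0, -0.0, 1.0, 0.0]
ft_force: [-0.6, -0.4, -0.2]
grip_width: 0.48
finger_force: 0.2
time_s: 4.48
eef_pos: [0.5274, 0.3001, 0.03]
eef_rot: [0.0, -0.0, 1.0, 0.0]
ft_force: [0.7, -0.2, 2.4]
grip_width: 0.411
finger_force: 15.0
time_s: 4.9
eef_pos: [0.5265, 0.2994, 0.2009]
eef_rot: [-0.001, -0.0, 1.0, -0.0]
ft_force: [1.4, -0.4, 0.1]
grip_width: 0.412
finger_force: 15.0
time_s: 5.15
eef_pos: [0.5278, 0.3002, 0.2316]
eef_rot: [0.002, -0.0, 1.0, 0.001]
ft_force: [-0.2, 0.1, -0.5]
grip_width: 0.412
finger_force: 15.0
```

```bash
python3 -m crank '[[0,-2.5,0,0,0,0,3],[0,-4,0,0,0,0,3],[0,-4,0,0,0,0,3],[0,-4,0,0,0,0,3],[0,-4,0,0,0,0,3]]'
python3 -m crank '[[0,-4,0,0,0,0,3],[0,-4,0,0,0,0,3],[0,-4,0,0,0,0,3],[0,-4,0,0,0,0,3],[0,-4,0,0,0,0,3]]'
python3 -m crank '[[0.7,-4,0,0,0,0,3],[0,-4,0,0,0,0,3],[0,-4,0,0,0,0,3],[0,-4,0,0,0,0,3],[0,-3,0,0,0,0,3]]'
python3 -m crank '[[0,-2,0,0,0,0,3],[0,0,0,0,0,0,3],[0,0,5,0,0,0,3],[0,0,0,0,0,0,3],[0,0,0,0,0,0,3]]'
cat >> h.py <<'E'
def held(zoff,Rad,tgt=None):
    # held red thing: circle of its top, at height TCP z+zoff
    e=robot.get_obs()['eef_pos'];print('tcp',e.round(4))
    for cam in('top','side'):
        c=robot.capture(cam);W=cloud(c);f=c['frame'].astype(int);red=(f[...,0]>110)&(f[...,1]<100)&(f[...,2]<100)
        m=(np.hypot(W[...,0]-e[0],W[...,1]-e[1])<.05)&red
        p=W[m];print(cam,len(p),'zmin/max',np.percentile(p[:,2],[1,99]).round(4),'mid',((p.min(0)+p.max(0))/2).round(4), 'circ',circ(p,Rad).round(4))
    cv2.imwrite('pics/held.png',c['frame'][:,:,::-1])
E
python3 -W ignore -c "
from h import *
held(0,.0215)"
```

```text
time_s: 5.57
eef_pos: [0.5255, 0.1128, 0.2274]
eef_rot: [-0.002, -0.0, 1.0, -0.001]
ft_force: [1.3, -0.0, 0.5]
grip_width: 0.413
finger_force: 15.0
time_s: 5.98
eef_pos: [0.5254, -0.0869, 0.2275]
eef_rot: [-0.002, -0.0, 1.0, 0.0]
ft_force: [1.1, -0.6, 0.0]
grip_width: 0.412
finger_force: 15.0
time_s: 6.4
eef_pos: [0.5179, -0.279, 0.2273]
eef_rot: [-0.002, 0.002, 1.0, -0.0]
ft_force: [0.6, -0.6, -0.5]
grip_width: 0.41
finger_force: 15.0
time_s: 6.82
eef_pos: [0.5182, -0.2926, 0.1849]
eef_rot: [-0.004, -0.001, 1.0, 0.003]
ft_force: [0.7, 0.0, -0.4]
grip_width: 0.414
finger_force: 15.0
tcp [ 0.5182 -0.2926  0.1849]
top 1105 zmin/max [0.0089 0.5737] mid [ 0.5174 -0.2937  0.287 ] circ [ 0.5176 -0.2928  0.0487]
side 1708 zmin/max [0.1603 0.5694] mid [ 0.518  -0.2968  0.2887] circ [ 0.517  -0.2941  0.0481]
```

```bash
python3 -c "
import cv2
a=cv2.imread('pics/held.png')[150:330,250:450];cv2.imwrite('pics/h1.png',cv2.resize(a,(660,594)))
from h import *;print(robot.get_obs()['eef_pos'])"
```

```text
[ 0.52065649 -0.29400646  0.18830883]
```

View pics/h1.png

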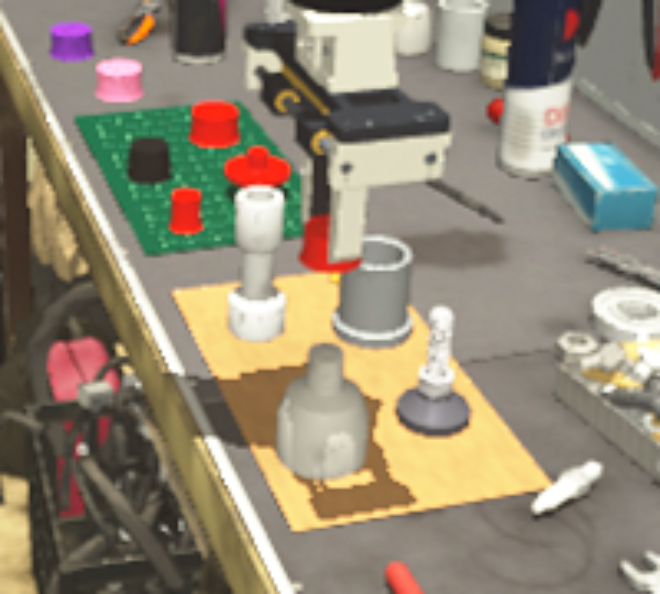

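The held cap is level, at about (350,227) in the full image, just above the spout at (348,257). I'll lower it.

```bash
python3 -m crank '[[0,-0.1,3,0,0,0,3],[0,0,2.5,0,0,0,3],[0,0,1,0,0,0,3],[0,0,0,0,0,0,3],[0,0,0,0,0,0,3]]'
python3 -m crank '[[0,0,0.8,0,0,0,3],[0,0,0.7,0,0,0,3],[0,0,0,0,0,0,3]]'
python3 -m crank '[[0,0,0.6,0,0,0,3],[0,0,0.4,0,0,0,3],[0,0,0,0,0,0,3]]'
```

```text
time_s: 7.33
eef_pos: [0.521, -0.2961, 0.1241]
eef_rot: [0.001, -0.0, 1.0, -0.0]
ft_force: [0.3, -0.5, -0.1]
grip_width: 0.408
finger_force: 15.0
time_s: 7.58
eef_pos: [0.5199, -0.2959, 0.1075]
eef_rot: [-0.0, -0.0, 1.0, 0.0]
ft_force: [-0.5, 0.3, -1.6]
grip_width: 0.414
finger_force: 15.0
time_s: 7.83
eef_pos: [0.5197, -0.2958, 0.0971]
eef_rot: [-0.001, -0.0, 1.0, 0.0]
ft_force: [-0.4, -0.2, -0.2]
grip_width: 0.413
finger_force: 15.0
```

```bash
python3 -m crank '[[0,0,0.3,0,0,0,3],[0,0,0,0,0,0,3],[0,0,0,0,0,0,3]]'
python3 -m crank '[[0,0,0,0,0,0,5.5],[0,0,0,0,0,0,5.5],[0,0,0,0,0,0,5.5],[0,0,0,0,0,0,5.5]]'
python3 -m crank '[[0,0,-2,0,0,0,5.5],[0,0,-3,0,0,0,5.5],[0,0,-4,0,0,0,5.5],[0,0,-3,0,0,0,5.5],[0,0,0,0,0,0,5.5]]'
```

```text
time_s: 8.08
eef_pos: [0.5202, -0.2961, 0.0949]
eef_rot: [-0.0, -0.0, 1.0, 0.0]
ft_force: [-0.6, 0.1, 0.3]
grip_width: 0.408
finger_force: 15.0
time_s: 8.42
eef_pos: [0.5203, -0.2962, 0.0952]
eef_rot: [0.0, -0.0, 1.0, -0.0]
ft_force: [0.2, 1.1, 0.4]
grip_width: 0.583
finger_force: 0.0
time_s: 8.83
eef_pos: [0.5238, -0.2982, 0.2223]
eef_rot: [0.006, 0.0, 1.0, -0.003]
ft_force: [0.7, -0.6, 0.6]
grip_width: 0.586
finger_force: 0.0
```

```bash
python3 -W ignore -c "
from h import *
T['cm']=(.5197,-.295,.091,.0185,1)
meas(['cm','machine_foot','tall_adapter','housing'],T,1);print(robot.get_obs()['eef_pos'])"
```

```text
top cm 101 z 0.0909 mean [ 0.5167 -0.2958] mid [ 0.5165 -0.2968] circ [ 0.5168 -0.2959  0.0157] r 0.0185
top machine_foot 17 z 0.0934 mean [ 0.618 -0.271] mid [ 0.6172 -0.2727] circ [ 0.6167 -0.2724  0.0064] r 0.008
top tall_adapter 100 z 0.1223 mean [ 0.5288 -0.1174] mid [ 0.5289 -0.117 ] circ [ 0.5291 -0.1176  0.0187] r 0.019
top housing 145 z 0.0731 mean [ 0.6201 -0.1428] mid [ 0.6208 -0.1429] circ [ 0.6207 -0.1427  0.0283] r 0.0285
side cm 150 z 0.0911 mean [ 0.5194 -0.3012] mid [ 0.5201 -0.2976] circ [ 0.5201 -0.2976  0.0181] r 0.0185
side machine_foot 34 z 0.0914 mean [ 0.6141 -0.2762] mid [ 0.6146 -0.2729] circ [ 0.6149 -0.274   0.008 ] r 0.008
side tall_adapter 103 z 0.1212 mean [ 0.5268 -0.121 ] mid [ 0.5275 -0.1198] circ [ 0.5272 -0.1203  0.0187] r 0.019
side housing 160 z 0.0725 mean [ 0.6183 -0.1454] mid [ 0.6193 -0.1446] circ [ 0.619  -0.1443  0.0287] r 0.0285
[ 0.52078532 -0.2964143   0.21648902]
```

The medium cap is seated, top at 0.091. Next is the small cap.

```bash
python3 -m crank '[[0,3,0,0,0,0,5.5],[0,4,0,0,0,0,5.5],[0,4,0,0,0,0,5.5],[0,4,0,0,0,0,5.5],[0,4,0,0,0,0,5.5]]'
python3 -m crank '[[0,4,0,0,0,0,5.5],[0,4,0,0,0,0,5.5],[0,4,0,0,0,0,5.5],[0,4,0,0,0,0,5.5],[0,2,0,0,0,0,5.5]]'
python3 -m crank '[[0,0,2,0,0,0,5.5],[0,0,3,0,0,0,5.5],[0,0,4,0,0,0,5.5],[0,0,3,0,0,0,5.5],[0,0,2,0,0,0,5.5]]'
python3 -m crank '[[0,0,0,0,0,0,5.5],[0,0,0,0,0,0,5.5],[0,0,0,0,0,0,5.5]]'
```

```text
time_s: 9.35
eef_pos: [0.5187, -0.1042, 0.2132]
eef_rot: [-0.002, 0.0, 1.0, 0.0]
ft_force: [0.2, -0.1, -1.0]
grip_width: 0.591
finger_force: 0.0
time_s: 9.77
eef_pos: [0.5183, 0.0803, 0.2133]
eef_rot: [-0.002, -0.004, 1.0, 0.002]
ft_force: [0.5, -0.4, -1.6]
grip_width: 0.588
finger_force: 0.0
time_s: 10.18
eef_pos: [0.5168, 0.0735, 0.0706]
eef_rot: [-0.004, -0.0, 1.0, -0.001]
ft_force: [-0.3, 0.1, 0.1]
grip_width: 0.597
finger_force: 0.0
time_s: 10.43
eef_pos: [0.5204, 0.0739, 0.0754]
eef_rot: [0.0, -0.0, 1.0, 0.0]
ft_force: [-0.6, 0.9, 0.5]
grip_width: 0.59
finger_force: 0.0
```

```bash
python3 -m crank '[[0,0,2,0,0,0,5.5],[0,0,1.5,0,0,0,5.5],[0,0,0.6,0,0,0,5.5],[0,0,0,0,0,0,5.5],[0,0,0,0,0,0,5.5]]' 15
python3 -m crank '[[0,0,0,0,0,0,2],[0,0,0,0,0,0,2],[0,0,0,0,0,0,2],[0,0,0,0,0,0,2],[0,0,0,0,0,0,2]]'
python3 -m crank '[[0,0,0,0,0,0,2],[0,0,0,0,0,0,2],[0,0,0,0,0,0,2]]'
python3 -m crank '[[0,0,-2,0,0,0,2],[0,0,-3,0,0,0,2],[0,0,-4,0,0,0,2],[0,0,-4,0,0,0,2],[0,0,-4,0,0,0,2]]'
python3 -m crank '[[0,0,-1,0,0,0,2],[0,0,0,0,0,0,2],[0,0,0,0,0,0,2]]'
```

```text
time_s: 10.85
eef_pos: [0.5209, 0.074, 0.035]
eef_rot: [0.001, -0.0, 1.0, 0.0]
ft_force: [0.7, -0.3, 1.1]
grip_width: 0.597
finger_force: 0.0
time_s: 11.27
eef_pos: [0.5204, 0.0739, 0.0343]
eef_rot: [0.0, -0.0, 1.0, 0.0]
ft_force: [0.3, -0.2, -0.6]
grip_width: 0.289
finger_force: 15.0
time_s: 11.52
eef_pos: [0.5204, 0.0739, 0.0342]
eef_rot: [0.0, -0.0, 1.0, 0.0]
ft_force: [0.1, -0.4, 1.6]
grip_width: 0.29
finger_force: 15.0
time_s: 11.93
eef_pos: [0.5194, 0.0737, 0.2054]
eef_rot: [-0.001, -0.0, 1.0, -0.0]
ft_force: [1.2, -0.4, -1.1]
grip_width: 0.292
finger_force: 15.0
time_s: 12.18
eef_pos: [0.5196, 0.0738, 0.2135]
eef_rot: [-0.0, -0.0, 1.0, -0.0]
ft_force: [-1.3, -0.2, -0.2]
grip_width: 0.287
finger_force: 15.0
```

```bash
python3 -m crank '[[-1,-3.7,0,0,0,0,2],[-1,-3.7,0,0,0,0,2],[-1,-3.7,0,0,0,0,2],[-1,-3.7,0,0,0,0,2],[-1,-3.7,0,0,0,0,2]]'
python3 -m crank '[[-1,-3.7,0,0,0,0,2],[-1,-3.7,0,0,0,0,2],[-1,-3.7,0,0,0,0,2],[-1,-3.7,0,0,0,0,2],[-0.5,-1.4,0,0,0,0,2]]'
python3 -m crank '[[0,0,2,0,0,0,2],[0,0,3,0,0,0,2],[0,0,1.5,0,0,0,2],[0,0,0,0,0,0,2],[0,0,0,0,0,0,2]]'
python3 -m crank '[[0,0,0,0,0,0,2],[0,0,0,0,0,0,2]]'
cat >> h.py <<'E'
def rim(Rad,H,off):
    e=robot.get_obs()['eef_pos'];print('tcp',e.round(4))
    for cam in('top','side'):
        c=robot.capture(cam);W=cloud(c);f=c['frame'].astype(int);red=(f[...,0]>110)&(f[...,1]<100)&(f[...,2]<100)
        m=(np.hypot(W[...,0]-e[0],W[...,1]-e[1])<Rad+.012)&red&(W[...,2]>e[2]-off-.006)&(W[...,2]<e[2]-off+H+.006)
        p=W[m];print(cam,len(p))
        if len(p)>4:
            print('z',np.percentile(p[:,2],[2,98]).round(4),'x',p[:,0].min().round(4),p[:,0].max().round(4),'y',p[:,1].min().round(4),p[:,1].max().round(4))
    cv2.imwrite('pics/held.png',cv2.resize(c['frame'][150:330,280:480,::-1],(660,594)))
E
python3 -W ignore -c "
from h import *
rim(.0165,.033,.031)"
```

```text
time_s: 12.6
eef_pos: [0.5687, -0.1125, 0.2106]
eef_rot: [-0.003, -0.0, 1.0, 0.0]
ft_force: [0.7, 1.1, 0.2]
grip_width: 0.293
finger_force: 15.0
time_s: 13.02
eef_pos: [0.6127, -0.2806, 0.2095]
eef_rot: [-0.003, 0.004, 1.0, -0.002]
ft_force: [-0.3, -0.8, -0.4]
grip_width: 0.291
finger_force: 15.0
time_s: 13.43
eef_pos: [0.6135, -0.2723, 0.1454]
eef_rot: [-0.003, -0.0, 1.0, 0.001]
ft_force: [0.5, -0.1, -0.3]
grip_width: 0.291
finger_force: 15.0
time_s: 13.6
eef_pos: [0.6159, -0.2733, 0.1499]
eef_rot: [0.001, -0.0, 1.0, -0.0]
ft_force: [0.2, 1.0, -0.3]
grip_width: 0.294
finger_force: 15.0
tcp [ 0.6159 -0.2733  0.1499]
top 0
side 111
z [0.1199 0.1546] x 0.6026 0.6317 y -0.2927 -0.2576
```

View pics/held.png

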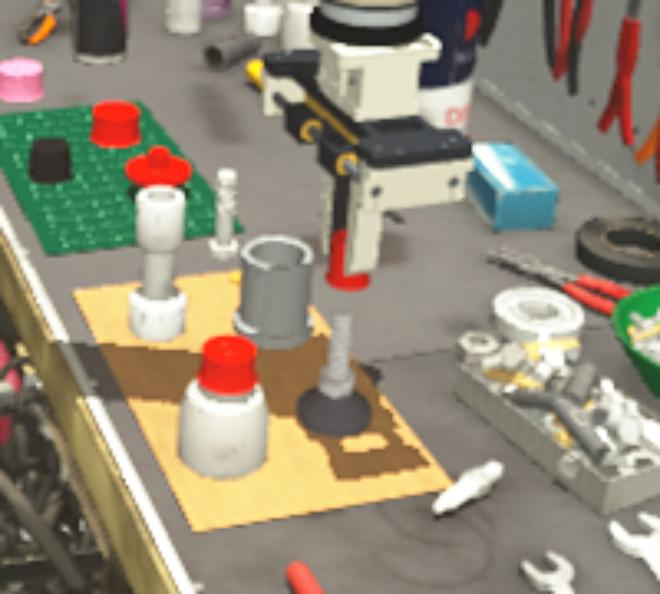

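The small cap is held straight above the stud, with the cap at crop (348,262) and the stud at (342,330). The medium cap sits on the oil cup. I'll lower the small cap.

```bash
python3 -m crank '[[0,0,1,0,0,0,2],[0,0,1,0,0,0,2],[0,0,0.5,0,0,0,2],[0,0,0,0,0,0,2],[0,0,0,0,0,0,2]]'
python3 -m crank '[[0,0,0.7,0,0,0,2],[0,0,0.5,0,0,0,2],[0,0,0,0,0,0,2]]'
python3 -m crank '[[0,0,0.7,0,0,0,2],[0,0,0.5,0,0,0,2],[0,0,0,0,0,0,2]]'
```

```text
time_s: 14.12
eef_pos: [0.6148, -0.2729, 0.1231]
eef_rot: [-0.001, -0.0, 1.0, 0.0]
ft_force: [-0.6, -0.1, 0.7]
grip_width: 0.294
finger_force: 15.0
time_s: 14.37
eef_pos: [0.6144, -0.2728, 0.1106]
eef_rot: [-0.001, -0.0, 1.0, 0.0]
ft_force: [-0.8, 0.2, -0.0]
grip_width: 0.292
finger_force: 15.0
time_s: 14.62
eef_pos: [0.6144, -0.2727, 0.0985]
eef_rot: [-0.001, -0.0, 1.0, 0.001]
ft_force: [-0.5, -0.5, -1.2]
grip_width: 0.287
finger_force: 15.0
```

```bash
python3 -m crank '[[0,0,0.4,0,0,0,2],[0,0,0,0,0,0,2],[0,0,0,0,0,0,2]]'
python3 -m crank '[[0,0,0,0,0,0,4.5],[0,0,0,0,0,0,4.5],[0,0,0,0,0,0,4.5],[0,0,0,0,0,0,4.5]]'
python3 -m crank '[[0,0,-2,0,0,0,4.5],[0,0,-3,0,0,0,4.5],[0,0,-4,0,0,0,6.5],[0,0,-3,0,0,0,6.5],[0,0,0,0,0,0,6.5]]'
python3 -W ignore -c "
from h import *
T['cs']=(.6157,-.273,.096,.0135,1)
meas(['cs'],T,1);print(robot.get_obs()['eef_pos'])"
```

```text
time_s: 14.87
eef_pos: [0.6151, -0.2731, 0.0958]
eef_rot: [-0.0, -0.0, 1.0, 0.0]
ft_force: [0.1, -0.4, 0.2]
grip_width: 0.289
finger_force: 15.0
time_s: 15.2
eef_pos: [0.6154, -0.2732, 0.0963]
eef_rot: [0.0, -0.0, 1.0, -0.0]
ft_force: [-0.3, 0.3, 0.6]
grip_width: 0.477
finger_force: 0.0
time_s: 15.62
eef_pos: [0.6191, -0.2749, 0.2244]
eef_rot: [0.007, -0.0, 1.0, -0.003]
ft_force: [0.3, 0.5, 1.1]
grip_width: 0.652
finger_force: 0.0
top cs 68 z 0.0959 mean [ 0.6175 -0.2733] mid [ 0.6167 -0.2735] circ [ 0.617  -0.2734  0.0132] r 0.0135
side cs 82 z 0.0955 mean [ 0.6142 -0.277 ] mid [ 0.6157 -0.2748] circ [ 0.6159 -0.2747  0.0137] r 0.0135
[ 0.61589016 -0.27343294  0.21782991]
```

```bash
python3 -m crank '[[0.2,3.9,0,0,0,0,7.5],[0.2,3.9,0,0,0,0,7.5],[0.2,3.9,0,0,0,0,7.5],[0.2,3.9,0,0,0,0,7.5],[0.2,3.9,0,0,0,0,7.5]]'
python3 -m crank '[[0,3.9,0,0,0,0,7.5],[0,3.9,0,0,0,0,7.5],[0,3.9,0,0,0,0,7.5],[0,3.9,0,0,0,0,7.5],[0,3.9,0,0,0,0,7.5]]'
python3 -m crank '[[0,3.9,0,0,0,0,7.5],[0,3.9,0,0,0,0,7.5],[0,3.9,0,0,0,0,7.5],[0,3.2,0,0,0,0,7.5],[0,0,0,0,0,0,7.5]]'
python3 -m crank '[[0,0,2,0,0,0,7.5],[0,0,4,0,0,0,7.5],[0,0,4,0,0,0,7.5],[0,0,3,0,0,0,7.5],[0,0,1,0,0,0,7.5]]'
python3 -m crank '[[0,0,0,0,0,0,7.5],[0,0,0,0,0,0,7.5],[0,0,0,0,0,0,7.5]]'
```

```text
time_s: 16.13
eef_pos: [0.6036, -0.0762, 0.2139]
eef_rot: [-0.002, 0.0, 1.0, 0.0]
ft_force: [-0.2, 0.9, 0.5]
grip_width: 0.806
finger_force: 0.0
time_s: 16.55
eef_pos: [0.6036, 0.1185, 0.2139]
eef_rot: [-0.002, -0.0, 1.0, -0.0]
ft_force: [-0.2, -1.2, -0.2]
grip_width: 0.809
finger_force: 0.0
time_s: 16.97
eef_pos: [0.601, 0.2768, 0.2132]
eef_rot: [-0.003, -0.007, 1.0, 0.003]
ft_force: [-1.2, 1.2, -0.4]
grip_width: 0.811
finger_force: 0.0
time_s: 17.38
eef_pos: [0.6003, 0.2634, 0.0687]
eef_rot: [-0.006, -0.0, 1.0, -0.003]
ft_force: [-0.7, 0.1, -0.4]
grip_width: 0.81
finger_force: 0.0
time_s: 17.63
eef_pos: [0.6066, 0.2664, 0.078]
eef_rot: [0.002, 0.0, 1.0, 0.001]
ft_force: [0.0, -0.3, 1.0]
grip_width: 0.807
finger_force: 0.0
```

```bash
python3 -m crank '[[0,-0.1,2,0,0,0,7.5],[0,0,1.7,0,0,0,7.5],[0,0,0.8,0,0,0,7.5],[0,0,0,0,0,0,7.5],[0,0,0,0,0,0,7.5]]' 20
python3 -m crank '[[0,0,0,0,0,0,7.5],[0,0,0,0,0,0,4],[0,0,0,0,0,0,4],[0,0,0,0,0,0,4],[0,0,0,0,0,0,4]]'
python3 -m crank '[[0,0,0,0,0,0,4],[0,0,0,0,0,0,4],[0,0,0,0,0,0,4]]'
python3 -m crank '[[0,0,-2,0,0,0,4],[0,0,-3,0,0,0,4],[0,0,-4,0,0,0,4],[0,0,-4,0,0,0,4],[0,0,-4,0,0,0,4]]'
python3 -m crank '[[0,0,-3,0,0,0,4],[0,0,-1,0,0,0,4],[0,0,0,0,0,0,4],[0,0,0,0,0,0,4],[0,0,0,0,0,0,4]]'
```

```text
time_s: 18.05
eef_pos: [0.6059, 0.2653, 0.0323]
eef_rot: [0.001, -0.0, 1.0, 0.0]
ft_force: [-0.0, 0.4, 0.2]
grip_width: 0.808
finger_force: 0.0
time_s: 18.47
eef_pos: [0.6054, 0.2651, 0.0314]
eef_rot: [0.0, -0.0, 1.0, 0.0]
ft_force: [1.0, 0.4, 0.5]
grip_width: 0.567
finger_force: 0.4
time_s: 18.72
eef_pos: [0.6054, 0.2651, 0.0313]
eef_rot: [0.0, -0.0, 1.0, 0.0]
ft_force: [-0.5, -0.3, 2.1]
grip_width: 0.553
finger_force: 20.0
time_s: 19.13
eef_pos: [0.6045, 0.2645, 0.2021]
eef_rot: [-0.001, -0.0, 1.0, -0.0]
ft_force: [0.4, 0.7, -0.3]
grip_width: 0.551
finger_force: 20.0
time_s: 19.55
eef_pos: [0.6037, 0.2642, 0.238]
eef_rot: [-0.003, -0.0, 1.0, -0.001]
ft_force: [-0.6, 0.5, -1.1]
grip_width: 0.553
finger_force: 20.0
```

```bash
python3 -m crank '[[0.8,-3.8,0,0,0,0,4],[0.8,-3.8,0,0,0,0,4],[0.8,-3.8,0,0,0,0,4],[0.8,-3.8,0,0,0,0,4],[0.8,-3.8,0,0,0,0,4]]'
python3 -m crank '[[0.8,-3.8,0,0,0,0,4],[0.8,-3.8,0,0,0,0,4],[0.8,-3.8,0,0,0,0,4],[0.8,-3.8,0,0,0,0,4],[0.5,-4.1,0,0,0,0,4]]'
python3 -m crank '[[0,0,2,0,0,0,4],[0,0,3,0,0,0,4],[0,0,2,0,0,0,4],[0,0,0,0,0,0,4],[0,0,0,0,0,0,4]]'
python3 -m crank '[[0,0,0,0,0,0,4],[0,0,0,0,0,0,4],[0,0,0,0,0,0,4]]'
python3 -W ignore -c "
from h import *
rim(.0275,.031,.0283)"
```

```text
time_s: 19.97
eef_pos: [0.5632, 0.073, 0.2383]
eef_rot: [-0.003, -0.0, 1.0, -0.001]
ft_force: [0.8, 0.0, -1.6]
grip_width: 0.548
finger_force: 20.0
time_s: 20.38
eef_pos: [0.5259, -0.1188, 0.2386]
eef_rot: [-0.003, -0.001, 1.0, 0.001]
ft_force: [0.5, -0.1, -0.8]
grip_width: 0.548
finger_force: 20.0
time_s: 20.8
eef_pos: [0.5266, -0.1178, 0.1687]
eef_rot: [-0.003, -0.0, 1.0, 0.001]
ft_force: [0.7, 0.2, -0.5]
grip_width: 0.553
finger_force: 20.0
time_s: 21.05
eef_pos: [0.529, -0.1181, 0.1721]
eef_rot: [0.001, -0.0, 1.0, -0.0]
ft_force: [-0.7, 0.8, -0.4]
grip_width: 0.549
finger_force: 20.0
tcp [ 0.529  -0.1181  0.1721]
top 69
z [0.1442 0.1786] x 0.5034 0.5497 y -0.1388 -0.1047
side 211
z [0.1437 0.1763] x 0.5027 0.5549 y -0.1491 -0.0882
```

View pics/held.png

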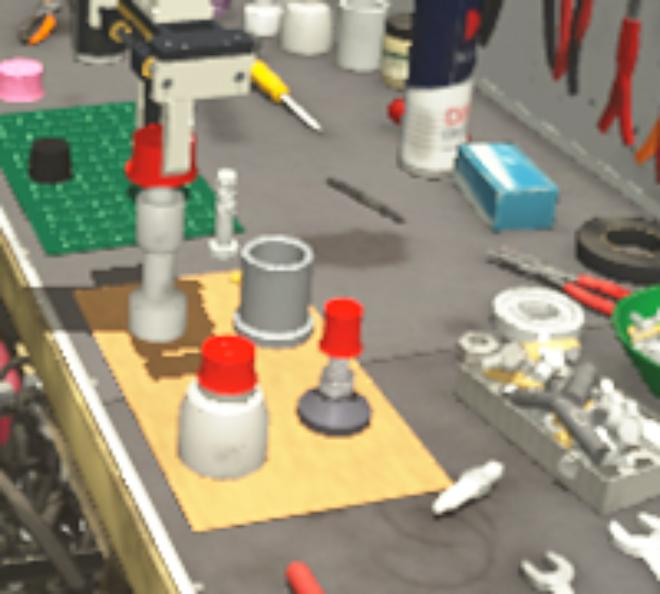

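The large cap is centred over the adapter, with the cap at crop (162,160) and the adapter end at (160,205). I'll lower it.

```bash
python3 -m crank '[[0,0,1,0,0,0,4],[0,0,0.7,0,0,0,4],[0,0,0.5,0,0,0,4],[0,0,0,0,0,0,4],[0,0,0,0,0,0,4]]'
python3 -m crank '[[0,0,0.7,0,0,0,4],[0,0,0.5,0,0,0,4],[0,0,0,0,0,0,4]]'
python3 -m crank '[[0,0,0.6,0,0,0,4],[0,0,0.4,0,0,0,4],[0,0,0,0,0,0,4]]'
```

```text
time_s: 21.57
eef_pos: [0.5278, -0.118, 0.1483]
eef_rot: [-0.001, -0.0, 1.0, 0.0]
ft_force: [0.4, -0.2, -0.4]
grip_width: 0.551
finger_force: 20.0
time_s: 21.82
eef_pos: [0.5275, -0.1179, 0.1358]
eef_rot: [-0.001, -0.0, 1.0, 0.0]
ft_force: [0.5, 0.0, -0.1]
grip_width: 0.552
finger_force: 20.0
time_s: 22.07
eef_pos: [0.5276, -0.118, 0.126]
eef_rot: [-0.001, -0.0, 1.0, 0.0]
ft_force: [-0.9, -0.1, -0.1]
grip_width: 0.55
finger_force: 20.0
```

```bash
python3 -m crank '[[0,0,0.2,0,0,0,4],[0,0,0,0,0,0,4],[0,0,0,0,0,0,4]]'
python3 -m crank '[[0,0,0,0,0,0,6.5],[0,0,0,0,0,0,6.5],[0,0,0,0,0,0,6.5],[0,0,0,0,0,0,6.5]]'
python3 -m crank '[[0,0,-2,0,0,0,6.5],[0,0,-3,0,0,0,6.5],[0,0,-4,0,0,0,6.5],[0,0,-1,0,0,0,6.5],[0,0,0,0,0,0,6.5]]'
python3 -W ignore -c "
from h import *
T['cl']=(.5285,-.1185,.126,.0245,1)
meas(['cl'],T,1);meas(['plug_fl','plug_kn','housing'],T,1);print(robot.get_obs()['eef_pos'])"
```

```text
time_s: 22.32
eef_pos: [0.5283, -0.1181, 0.125]
eef_rot: [0.0, -0.0, 1.0, -0.0]
ft_force: [-0.1, 0.8, -0.9]
grip_width: 0.552
finger_force: 20.0
time_s: 22.65
eef_pos: [0.5284, -0.1182, 0.1252]
eef_rot: [0.0, -0.0, 1.0, -0.0]
ft_force: [-0.8, -1.1, -0.7]
grip_width: 0.695
finger_force: 0.0
time_s: 23.07
eef_pos: [0.5305, -0.1186, 0.2286]
eef_rot: [0.004, -0.0, 1.0, -0.001]
ft_force: [0.9, 0.9, 0.1]
grip_width: 0.704
finger_force: 0.0
top cl 133 z 0.1262 mean [ 0.5209 -0.1203] mid [ 0.5268 -0.1193] circ [ 0.5275 -0.1189  0.0221] r 0.0245
side cl 168 z 0.1258 mean [ 0.5267 -0.1237] mid [ 0.5283 -0.1207] circ [ 0.5285 -0.1203  0.0237] r 0.0245
top plug_fl 278 z 0.0303 mean [0.607  0.1257] mid [0.6079 0.1247] circ [0.6076 0.1252 0.0303] r 0.032
top plug_kn 38 z 0.0483 mean [0.6087 0.1247] mid [0.6107 0.123 ] circ [0.6088 0.1238 0.0101] r 0.01
top housing 53 z 0.0736 mean [ 0.6308 -0.1347] mid [ 0.6216 -0.1345] circ [ 0.6206 -0.142   0.0275] r 0.0285
side plug_fl 118 z 0.0307 mean [0.6052 0.1193] mid [0.6062 0.1267] circ [0.6064 0.1238 0.031 ] r 0.032
side plug_kn 26 z 0.0468 mean [0.6059 0.1214] mid [0.6065 0.1221] circ [0.6051 0.124  0.0112] r 0.01
side housing 157 z 0.0723 mean [ 0.618  -0.1454] mid [ 0.6187 -0.1439] circ [ 0.6189 -0.1441  0.0286] r 0.0285
[ 0.5269177  -0.11780966  0.22312933]
```

```bash
python3 -m crank '[[-1,3,0,0,0,0,5],[-1.2,3.5,0,0,0,0,5],[-1.2,3.5,0,0,0,0,5],[-1.2,3.5,0,0,0,0,5],[-1.2,3.5,0,0,0,0,5]]' 25
python3 -m crank '[[-1.2,3.5,0,0,0,0,5],[-0.9,3.75,0,0,0,0,5],[0,0,2,0,0,0,5],[0,0,4,0,0,0,5],[0,0,4,0,0,0,5]]'
python3 -m crank '[[0,0,3,0,0,0,5],[0,0,1,0,0,0,5],[0,0,0,0,0,0,5],[0,0,0,0,0,0,5],[0,0,0,0,0,0,5]]'
```

```text
time_s: 23.68
eef_pos: [0.5855, 0.0534, 0.2228]
eef_rot: [-0.002, 0.0, 1.0, -0.0]
ft_force: [0.2, -1.0, -0.3]
grip_width: 0.539
finger_force: 0.0
time_s: 24.1
eef_pos: [0.6072, 0.1257, 0.1231]
eef_rot: [0.0, -0.001, 1.0, 0.0]
ft_force: [1.0, 0.5, 0.0]
grip_width: 0.538
finger_force: 0.0
time_s: 24.52
eef_pos: [0.6086, 0.1246, 0.0867]
eef_rot: [0.002, 0.0, 1.0, 0.0]
ft_force: [0.3, 0.1, -0.0]
grip_width: 0.542
finger_force: 0.0
```

```bash
python3 -m crank '[[0,0,1.7,0,0,0,5],[0,0,1.3,0,0,0,5],[0,0,0.5,0,0,0,5],[0,0,0,0,0,0,5],[0,0,0,0,0,0,5]]'
python3 -m crank '[[0,0,0,0,0,0,5],[0,0,0,0,0,0,1.5],[0,0,0,0,0,0,1.5],[0,0,0,0,0,0,1.5],[0,0,0,0,0,0,1.5]]'
python3 -m crank '[[0,0,0,0,0,0,1.5],[0,0,0,0,0,0,1.5],[0,0,0,0,0,0,1.5]]'
python3 -m crank '[[0,0,-2,0,0,0,1.5],[0,0,-3,0,0,0,1.5],[0,0,-4,0,0,0,1.5],[0,0,-4,0,0,0,1.5],[0,0,-3,0,0,0,1.5]]'
python3 -m crank '[[0,0,0,0,0,0,1.5],[0,0,0,0,0,0,1.5],[0,0,0,0,0,0,1.5]]'
```

```text
time_s: 24.93
eef_pos: [0.6081, 0.1246, 0.0514]
eef_rot: [0.001, -0.0, 1.0, 0.0]
ft_force: [-0.8, 0.8, -0.5]
grip_width: 0.534
finger_force: 0.0
time_s: 25.35
eef_pos: [0.6073, 0.1244, 0.0503]
eef_rot: [0.0, -0.0, 1.0, 0.0]
ft_force: [0.1, -0.2, 0.8]
grip_width: 0.298
finger_force: 0.0
time_s: 25.6
eef_pos: [0.6072, 0.1245, 0.05]
eef_rot: [0.0, -0.0, 1.0, 0.0]
ft_force: [-0.0, 0.0, -0.5]
grip_width: 0.213
finger_force: 24.9
time_s: 26.02
eef_pos: [0.6078, 0.1245, 0.2131]
eef_rot: [0.001, -0.0, 1.0, 0.0]
ft_force: [0.1, 0.7, -0.4]
grip_width: 0.213
finger_force: 24.9
time_s: 26.27
eef_pos: [0.6061, 0.1242, 0.2088]
eef_rot: [-0.001, -0.0, 1.0, -0.0]
ft_force: [-0.3, -0.1, -1.9]
grip_width: 0.212
finger_force: 24.9
```

```bash
python3 -m crank '[[-0.2,-3,0,0,0,0,1.5],[-0.2,-4,0,0,0,0,1.5],[-0.2,-4,0,0,0,0,1.5],[-0.2,-4,0,0,0,0,1.5],[-0.2,-4,0,0,0,0,1.5]]'
python3 -m crank '[[-0.2,-4,0,0,0,0,1.5],[-0.1,-3.8,0,0,0,0,1.5],[0,0,2,0,0,0,1.5],[0,0,3,0,0,0,1.5],[0,0,1,0,0,0,1.5]]'
python3 -m crank '[[0,0,0,0,0,0,1.5],[0,0,0,0,0,0,1.5],[0,0,0,0,0,0,1.5],[0,0,0,0,0,0,1.5]]'
python3 -W ignore -c "
from h import *
rim(.032,.03,.047)"
```

```text
time_s: 26.68
eef_pos: [0.6156, -0.0672, 0.2072]
eef_rot: [-0.003, -0.0, 1.0, 0.0]
ft_force: [0.3, 0.7, -1.2]
grip_width: 0.211
finger_force: 24.9
time_s: 27.1
eef_pos: [0.6161, -0.1439, 0.1437]
eef_rot: [-0.006, 0.001, 1.0, 0.001]
ft_force: [-0.4, 0.7, -1.3]
grip_width: 0.214
finger_force: 24.9
time_s: 27.43
eef_pos: [0.6213, -0.1431, 0.1514]
eef_rot: [0.001, -0.001, 1.0, -0.0]
ft_force: [-0.0, -0.7, -0.8]
grip_width: 0.214
finger_force: 24.9
tcp [ 0.6213 -0.1431  0.1514]
top 133
z [0.1256 0.1362] x 0.5906 0.6298 y -0.1727 -0.1123
side 221
z [0.1071 0.1357] x 0.5903 0.6511 y -0.1761 -0.112
```

View pics/held.png

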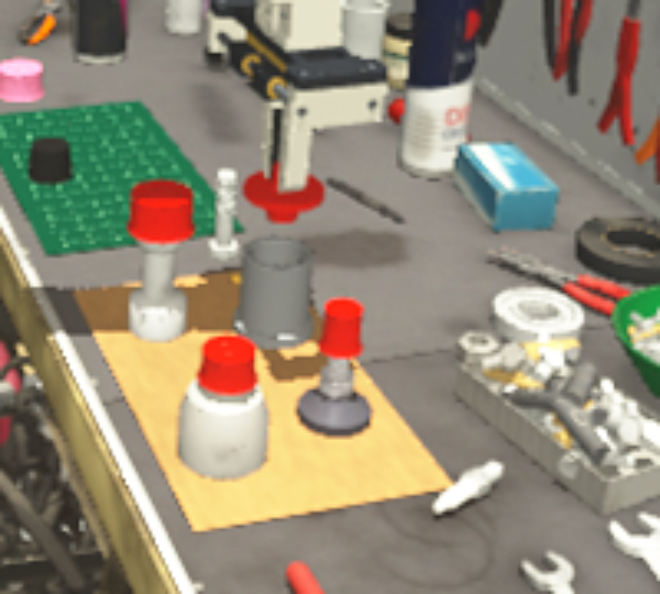

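The plug hangs level at crop (284,193), above the housing bore at (276,250). I'll lower it.

```bash
python3 -m crank '[[0,0,1,0,0,0,1.5],[0,0,1,0,0,0,1.5],[0,0,0.5,0,0,0,1.5],[0,0,0,0,0,0,1.5],[0,0,0,0,0,0,1.5]]'
python3 -m crank '[[0,0,0.8,0,0,0,1.5],[0,0,0.7,0,0,0,1.5],[0,0,0,0,0,0,1.5],[0,0,0,0,0,0,1.5]]'
python3 -m crank '[[0,0,0.5,0,0,0,1.5],[0,0,0.2,0,0,0,1.5],[0,0,0,0,0,0,1.5],[0,0,0,0,0,0,1.5]]'
```

```text
time_s: 27.95
eef_pos: [0.6197, -0.1435, 0.1241]
eef_rot: [-0.001, -0.0, 1.0, 0.0]
ft_force: [-0.9, -0.1, -1.0]
grip_width: 0.212
finger_force: 24.9
time_s: 28.28
eef_pos: [0.6197, -0.1435, 0.1092]
eef_rot: [-0.001, -0.0, 1.0, 0.0]
ft_force: [-0.3, -0.5, -0.4]
grip_width: 0.213
finger_force: 24.9
time_s: 28.62
eef_pos: [0.6202, -0.1436, 0.1029]
eef_rot: [-0.0, -0.0, 1.0, -0.0]
ft_force: [1.2, 0.5, -0.7]
grip_width: 0.21
finger_force: 24.9
```

```bash
python3 -m crank '[[0,0,0.15,0,0,0,1.5],[0,0,0,0,0,0,1.5],[0,0,0,0,0,0,1.5]]'
python3 -m crank '[[0,0,0,0,0,0,3.8],[0,0,0,0,0,0,3.8],[0,0,0,0,0,0,3.8],[0,0,0,0,0,0,3.8]]'
python3 -m crank '[[0,0,-2,0,0,0,3.8],[0,0,-4,0,0,0,3.8],[0,0,-4,0,0,0,3.8],[0,0,-4,0,0,0,3.8],[0,0,0,0,0,0,3.8]]'
python3 -m crank '[[0,3,0,0,0,0,3.8],[0,4,0,0,0,0,3.8],[0,4,0,0,0,0,3.8],[0,4,0,0,0,0,3.8],[0,4,0,0,0,0,3.8]]'
python3 -m crank '[[0,4,0,0,0,0,3.8],[0,4,0,0,0,0,3.8],[0,0,0,0,0,0,3.8],[0,0,0,0,0,0,3.8],[0,0,0,0,0,0,3.8]]'
python3 -W ignore -c "
from h import *
T.update(cs=(.6157,-.273,.096,.0135,1),cm=(.5197,-.295,.091,.0185,1),cl=(.5285,-.1185,.126,.0245,1),pf=(.6198,-.1435,.081,.032,1),pk=(.6198,-.1435,.099,.01,1))
meas(['cs','cm','cl','pf','pk','bung','bolt'],T,2)
c=cap('side');cv2.imwrite('pics/fin.png',cv2.resize(c['frame'][150:330,280:480,::-1],(660,594)))"
```

```text
time_s: 28.87
eef_pos: [0.6203, -0.1436, 0.1016]
eef_rot: [0.0, -0.0, 1.0, -0.0]
ft_force: [0.9, -0.7, -0.7]
grip_width: 0.214
finger_force: 24.9
time_s: 29.2
eef_pos: [0.6203, -0.1436, 0.1016]
eef_rot: [0.0, -0.0, 1.0, -0.0]
ft_force: [0.1, -0.6, 0.7]
grip_width: 0.399
finger_force: 0.0
time_s: 29.62
eef_pos: [0.6249, -0.1447, 0.2512]
eef_rot: [0.009, 0.0, 1.0, -0.002]
ft_force: [0.4, -0.1, 0.3]
grip_width: 0.411
finger_force: 0.0
time_s: 30.03
eef_pos: [0.6199, 0.0481, 0.2415]
eef_rot: [0.0, 0.0, 1.0, 0.0]
ft_force: [0.2, 0.4, 0.3]
grip_width: 0.406
finger_force: 0.0
time_s: 30.45
eef_pos: [0.6201, 0.1259, 0.2412]
eef_rot: [-0.0, -0.0, 1.0, -0.001]
ft_force: [0.4, -0.3, -0.1]
grip_width: 0.408
finger_force: 0.0
top cs 65 z 0.0959 mean [ 0.6158 -0.2712] mid [ 0.6158 -0.272 ] circ [ 0.6163 -0.2716  0.0119] r 0.0135
top cm 131 z 0.0907 mean [ 0.5205 -0.2937] mid [ 0.5206 -0.2942] circ [ 0.5214 -0.2942  0.0172] r 0.0185
top cl 227 z 0.1260 mean [ 0.5286 -0.1167] mid [ 0.5292 -0.1169] circ [ 0.5291 -0.1171  0.0231] r 0.0245
top pf 309 z 0.0811 mean [ 0.6203 -0.1417] mid [ 0.6213 -0.1419
[... 374 characters left out ...]
0.6144 -0.2771] mid [ 0.6159 -0.2751] circ [ 0.6164 -0.2748  0.0132] r 0.0135
side cm 149 z 0.0909 mean [ 0.5192 -0.3005] mid [ 0.5196 -0.2965] circ [ 0.5197 -0.297   0.0183] r 0.0185
side cl 173 z 0.1260 mean [ 0.5265 -0.124 ] mid [ 0.528 -0.119] circ [ 0.5281 -0.1191  0.0243] r 0.0245
side pf 227 z 0.0813 mean [ 0.6169 -0.1519] mid [ 0.6199 -0.1438] circ [ 0.6195 -0.1444  0.031 ] r 0.032
side pk 39 z 0.0980 mean [ 0.6184 -0.1475] mid [ 0.6202 -0.1465] circ [ 0.6191 -0.1462  0.0089] r 0.01
side bung 71 z 0.0364 mean [0.5137 0.1862] mid [0.5145 0.1906] circ [0.5142 0.1894 0.019 ] r 0.019
side bolt 24 z 0.0787 mean [ 0.6254 -0.0068] mid [ 0.6265 -0.0068] circ [ 0.6258 -0.0063  0.0071] r 0.008
```

View pics/fin.png

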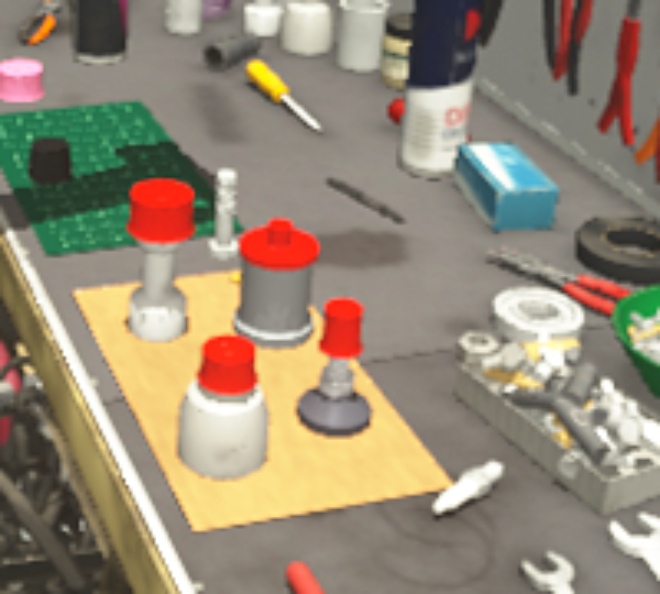

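All four are seated at their nominal heights: large cap at (162,210), plug at (279,245), small cap at (342,325) and medium cap at (228,365). The bung and bolt are where they were.

```bash
python3 -c "
from workcell import robot
print(robot.finish_job())"
```

```text
the job is handed in; nothing more can be done
None
```

All three red caps and the plug are fully seated on their parts, the bung and bolt are undisturbed, and the job was handed in at about 31 s of the 131 s allowed; no verdict was returned.

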